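# Reset the sculptor's proportion gauge

### The arm

A 6-joint arm with a two-finger parallel gripper is mounted at the origin on the work surface. World frame = base frame: x ahead of the robot, y to its left, z up, the work surface at z = 0. Lengths are in m, angles in degrees, forces in N, time in s.
With the tool pointing down it reaches from about 0.4 to 0.825 m from the base axis. Payload 7 kg.
Tool frame: the origin (TCP) lies midway between the tips of the shut fingers; the grasp point (between the pads) lies 19 mm behind it; z points along the fingers, y is the line along which they close (so a half turn about z gives the same grasp; the last joint's range is limited). The gripper opens to 88 mm and grips with 3 to 60 N. Pads are 19 mm wide; open, the fingers measure 130 mm over their backs; the gripper's body (78 mm by 193 mm) begins 47 mm behind the grasp point.
Start: joints at [81.767, 20.546, 0.682, 0, -70.136, -16.507], TCP at [0.282, 0.613, 0.227] pointing down, gripper open.
Joint ranges: [-176.03, 176.03], [-82.01, 121.73], [-58.28, 71.71], [-173.87, 95.51], [-174.79, -0.11], [-173.66, 173.66]. Speed limits (degrees/s): [136.94, 136.94, 172.46, 180, 180, 180].

### API

Orientations are given as [roll, pitch, yaw] about the fixed x, y, z axes, in that order (R = Rz(yaw) Ry(pitch) Rx(roll)).
In Python, from plant import r, eyes, workorder gives the robot as it stands.
- The arm moves only by the tool step_arm, never from a script. Its argument "plan" is a list of rows, each a list of 5 numbers: the shift along the tool's x, y, z each as a share of 25 cm, from -1 to 1, then the turn about the tool's z as a share of 60 degrees, from -1 to 1, then the finger opening in mm, from 0 to 87.6. In form: [[x, y, z, turn, jaw], ...]. A call has 1 to 12 rows; each row is the pose to reach, as a shift and turn from the pose commanded when the call began, along the tool's axes at that moment; what a row does not reach only later rows make up. A row lasts 1/12 s, in which the tool goes at most 41.7 mm and 7.16 degrees, less where a joint would pass 70% of its speed; a pose out of reach is approached as far as the arm can. A call with a number of a shift or a turn outside -1 to 1 is refused whole. A call with a gripper value outside its range is refused whole. The fingers move at their own pace and stop on an object; "newtons" is the grip in N (left out, the last holds). Time passes only in rows, so rows that repeat a pose let the fingers close. It gives the time, the measured TCP pose, the force, the opening and the grip force at its end, in the units of the state.
- r.get_state(): the state, without advancing time (a new reading comes with each control period).
- eyes.capture(name): name is "scene" or "top" or "wrist"; returns the picture (400x640x3 uint8, red, green, blue); there is no depth.
- eyes.camera_model(name): a dict with "fov_y" (degrees; the focal length in pixels is half the picture's height over the tangent of half this angle, whatever the lens; pixels are square), "cx", "cy" (the principal point, pixels), "world_to_cam" (4x4, takes a point from world to camera coordinates); the wrist camera has in their place "hand_eye" (4x4, takes a point from camera to tool coordinates, whose origin is the TCP and whose axes are the flange's). Camera axes: x right, y up, looking along -z (the intrinsics and any distortion apply to the point x, -y, -z); pixel columns grow to the right and rows downward; lengths in m; the calibration is good to about 2 mm. The wrist camera is an equidistant fisheye: a pixel r from the principal point sees the ray r / f radians off the axis. A picture is of the moment at which its call begins: read the wrist's pose just before it. camera_model takes no time and is no camera call.
- workorder.close_job(): hands the job in; it is judged then, once.
The state is a dict: "time_s": time; "joints": joint angles; "qd": joint speeds; "joint_torque": joint torques, N m; "tcp_pos": TCP position; "eef_rot": TCP orientation; "contact_force": force on the tool from outside, world axes, zero at the start; "moment": the same for the moment, N m; "gripper_width": finger opening in m; "gripper_force": force on a finger pad.
Only numpy, scipy, OpenCV 4.12 (cv2) and the standard library are available. Lean on these libraries where they do the work, as an engineer would, in place of code of your own. Each camera call takes 0.05 s, during which the arm holds its last target. There are 200 camera calls.

### The job

Reset the proportion gauge: take the tapered locking plug by its red wing handle, twist it well clear of the two hooks (about 45 degrees or more), pull it straight up out of its socket and set it down gently in the blue tray. Then slide the collar by its orange grip along the bar until its pointer is in line with the red mark on the white scale, and let go of it there. Leave the bowl, clay figure, roller and spatula alone.

Things in the scene. Friction and masses are not known exactly. Their poses are not given: they have to be found in the camera images.
- gauge: Fixed plywood board 240 (x) x 400 (y) x 20 mm high with the gauge on it; origin at the centre of its underside, on the table. A steel bar, diameter 18 mm, runs along its y at x = +20 mm, 92.5 mm above the table, between two grey posts (y = -185 and +185 mm, 115 mm high). A white scale strip lies on the board at x = +92 mm.
- plug_center (a point): Centre (half-way up) of the loose brass plug, 131 mm tall, about 0.18 kg, standing in the socket, foot 22 mm above the table. Flat foot 29 mm across, taper 38 mm long, stem 22 mm. z up, x along its cross pin and wing handle. Red wing handle on top: 44 mm along x, 14 mm thick (y), 36 mm high, its middle 47.5 mm above this point.
- collar (a joint): Place (m) of the collar's middle along the bar: its y in the gauge's frame, -0.15 to 0.15. It slides with about 3 N of friction and stays where left. As found it is on the -y side of the plug; its arm (14 mm wide, 86 to 100 mm above the table, reaching 110 mm towards the gauge's -x, over the hooks) runs into the plug's stem while the plug is in place.
- collar_grip (a point): Middle of the orange grip block on the collar, 30 mm along the gauge's x, 40 mm along the bar (y), its top 152 mm above the table, 16.5 mm above this point; directly above the bar. The aluminium ring below it is 44 mm in diameter, its top 115 mm above the table. Axes as the gauge's.
- pointer_tip (a point): Tip of the collar's pointer, a 4 mm wide finger hanging over the white scale, 85 mm towards the gauge's +x from the bar, in line (along y) with the collar's middle. Axes as the gauge's.
- mark_line (a point): Middle of the red mark, a 4 mm wide, 46 mm long red line across the white scale strip, on the gauge's +y side of the plug. Axes as the gauge's. Collar in place: the pointer tip has the same y as this mark in the gauge's frame.
- tray_in (a point): Centre of the inner floor, 5 mm above the table, of the blue open tray, 200 (x) x 160 (y) x 35 mm high, walls 5 mm, fixed, to the left or right of the gauge. Axes are the tray's.
- bowl: White bowl, 136 mm across, 65 mm high, on the other side of the gauge from the tray; leave alone. Origin under its centre.
- figurine: Small clay figure, 84 mm across, 110 mm high, beside the gauge; leave alone. Origin under its centre.
- roller: Wooden roller, diameter 40 mm, 160 mm long, lying beyond the gauge; leave alone. Origin under its middle, x along it.
- spatula: Spatula 190 mm long, lying on the table beside the gauge; leave alone. x along it.
- socket_rim (a point): Middle of the rim of the brass taper socket, 60 mm above the table, at x = -65, y = -30 mm of the gauge; outside diameter 51 mm. Two dark steel hooks, 80 mm high, stand 50 mm either side of it along x; their 20 mm wide noses, underside 74 mm above the table, reach inwards to 30 mm from the axis, over the plug's cross pin. Axes as the gauge's.
- plug: The same plug; origin at the centre of its foot. Its steel cross pin (84 mm along x, 10 mm thick, middle 43 mm above the foot) rests on the socket rim; as found it lies roughly along the gauge's x under the hooks, so the plug cannot be lifted. Turned either way by over 0.5 rad the pin clears the hooks; the foot leaves the socket after a rise of 38 mm.
Not all that is in view belongs to the job. There is more than one size of the plug; the one meant has the size given above.

How it is judged:
By the outcome, as a careful person would: the job done as asked, in the order asked, and still so for the second after the job is handed in, with the robot touching nothing.
It also fails if it takes over 67 s, if anything falls off the work surface, if the arm or the gripper's body presses on something with over 40 N, if the wrist force passes 120 N, or if a joint passes its speed limit or range.

## Working session

There is one attempt and no reset: what is moved stays moved. The work goes in short steps, Python scripts to look and compute and a tool call to move; the robot and the scene stay as the last step left them, time stands still between calls to the robot, and variables do not carry over. Pictures are saved under pics/ and viewed, at most 12 in all, crops included, and the job is handed in when it is done.

Besides the shell and the picture viewer there is one more tool, called after ">>>" as name(argument=value, ...), one argument or row to a line, values as JSON. step_arm: Moves the arm, as the interface text tells. Its arguments: {"type":"object","properties":{"plan":{"type":"array"},"newtons":{"type":"number"}},"required":["plan"]}

```bash
mkdir -p pics
python3 - <<'E'
from plant import r, eyes, workorder
import cv2, numpy as np
s=r.get_state(); print({k:np.round(v,3) for k,v in s.items()})
for n in("top","scene","wrist"):
    im=eyes.capture(n); cv2.imwrite(f"pics/{n}0.png",im[:,:,::-1])
    print(n,eyes.camera_model(n))
E
```

```text
{'time_s': np.float64(0.0), 'joints': array([ 8.1768e+01,  2.0592e+01,  6.3400e-01, -2.0000e-02, -7.0136e+01,
       -1.6506e+01]), 'qd': array([ 0.035,  0.038,  0.008, -0.098,  0.095,  0.038]), 'joint_torque': array([ 1.0000e-03, -5.8272e+01,  2.9306e+01,  6.9980e+00,  7.0000e-03,
       -0.0000e+00]), 'tcp_pos': array([0.282, 0.613, 0.226]), 'eef_rot': array([ 1.79904e+02, -9.00000e-03, -2.47450e+01]), 'contact_force': array([ 1.136, -0.127, -0.494]), 'moment': array([-0.012, -0.048, -0.013]), 'gripper_force': np.float64(0.0), 'gripper_width': np.float64(0.087)}
top {'fov_y': 42.766634613986, 'cx': 313.941393088341, 'cy': 201.11498493951242, 'world_to_cam': array([[-1.41112549e-03, -9.99749127e-01, -2.23538024e-02,
         2.02917661e-02],
       [ 9.89959636e-01, -4.55617610e-03,  1.41276895e-01,
        -5.34733443e-01],
       [-1.41343300e-01, -2.19300027e-02,  9.89717710e-01,
        -1.43970334e+00],
       [ 0.00000000e+00,  0.00000000e+00,  0.00000000e+00,
         1.00000000e+00]])}
scene {'fov_y': 45.059106344184, 'cx': 309.608250246413, 'cy': 204.86984100310346, 'world_to_cam': array([[-0.64377158,  0.76520739,  0.00397555,  0.33111657],
       [-0.54793792, -0.46459615,  0.6956396 ,  0.2057585 ],
       [ 0.53415558,  0.44565465,  0.71837994, -1.61784722],
       [ 0.        ,  0.        ,  0.        ,  1.        ]])}
wrist {'fov_y': 65.70646984690485, 'cx': 318.5097827173066, 'cy': 202.12092526119903, 'hand_eye': array([[-3.09641074e-04,  9.59486500e-01,  2.81754431e-01,
         7.56775364e-02],
       [ 9.99999786e-01,  1.34791957e-04,  6.39954247e-04,
         4.44596528e-04],
       [ 5.76049230e-04,  2.81754569e-01, -9.59486337e-01,
        -1.59151720e-01],
       [ 0.00000000e+00,  0.00000000e+00,  0.00000000e+00,
         1.00000000e+00]])}
```

View pics/top0.png

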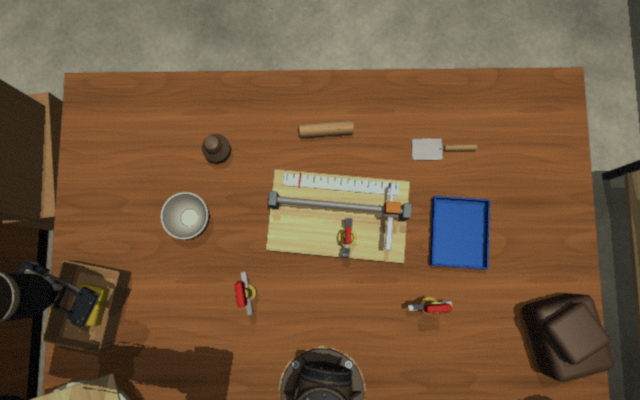

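View pics/scene0.png

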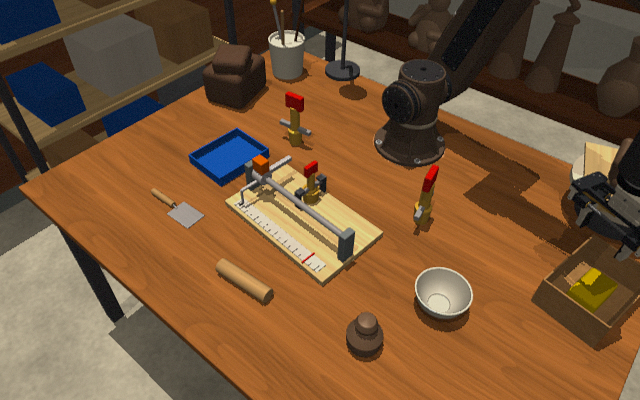

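```bash
cat > h.py <<'E'
import cv2, numpy as np
from plant import r, eyes
def cam(n):
    m=eyes.camera_model(n); f=200/np.tan(np.radians(m["fov_y"]/2)); return m,f
def proj(n,P):
    m,f=cam(n); p=(m["world_to_cam"]@np.r_[P,1])[:3]; return m["cx"]+f*p[0]/-p[2], m["cy"]-f*p[1]/-p[2]
def ray(n,u,v):
    m,f=cam(n)
    T=np.linalg.inv(m["world_to_cam"]); d=np.array([(u-m["cx"])/f,-(v-m["cy"])/f,-1]); return T[:3,3],T[:3,:3]@d
def plane(n,u,v,z):
    o,d=ray(n,u,v); return o+d*(z-o[2])/d[2]
def wray(u,v,s):
    from scipy.spatial.transform import Rotation as R
    m,f=cam("wrist"); x,y=u-m["cx"],v-m["cy"]; q=np.hypot(x,y); t=q/f
    d=np.array([np.sin(t)*x/max(q,1e-9),-np.sin(t)*y/max(q,1e-9),-np.cos(t)])
    Rt=R.from_euler("xyz",s["eef_rot"],degrees=True).as_matrix(); H=m["hand_eye"]
    return s["tcp_pos"]+Rt@H[:3,3], Rt@(H[:3,:3]@d)
def wplane(u,v,s,z):
    o,d=wray(u,v,s); return o+d*(z-o[2])/d[2]
def blobs(im,lo,hi,amin=15):
    h=cv2.cvtColor(im,cv2.COLOR_RGB2HSV); m=cv2.inRange(h,np.array(lo),np.array(hi))
    n,l,st,c=cv2.connectedComponentsWithStats(m); return [(st[i,4],c[i],l==i,st[i,:4]) for i in range(1,n) if st[i,4]>=amin]
def rect(n,mask,z):
    c=max(cv2.findContours(mask.astype(np.uint8),0,1)[0],key=cv2.contourArea)[:,0]
    w=np.array([plane(n,u,v,z)[:2] for u,v in c],np.float32)*1000
    return cv2.minAreaRect(w)
E
python3 - <<'E'
from h import *
ims={n:cv2.imread(f"pics/{n}0.png")[:,:,::-1].copy() for n in("top","scene")}
C={"red":((0,170,80),(5,255,255)),"orange":((6,200,120),(14,255,255)),"blue":((105,150,40),(125,255,255)),"board":((15,50,130),(28,170,255))}
for n,im in ims.items():
    for k,(lo,hi) in C.items():
        for a,c,m,b in blobs(im,lo,hi):
            z={"red":.135,"orange":.152,"blue":.035,"board":.02}[k]
            print(n,k,a,c.round(1),b,plane(n,*c,z).round(3), [np.round(q,1) for q in rect(n,m,z)] if k in("blue","board") and a>500 else "")
t=ims["top"]; cv2.imwrite("pics/crop1.png",cv2.resize(t[160:275,255:500],None,fx=3.2,fy=3.2,interpolation=cv2.INTER_CUBIC)[:,:,::-1])
E
```

```text
top red 73 [347.7 234.9] [345 227   6  17] [ 0.429 -0.073  0.135] 
top red 178 [239.4 294.2] [235 282  10  25] [0.273 0.214 0.135] 
top red 177 [438.4 308.1] [427 304  24   9] [ 0.237 -0.308  0.135] 
top blue 3902 [459.7 232.2] [430 197  59  72] [ 0.443 -0.397  0.035] [array([ 444.7, -397.5]), array([162.2, 197.2]), np.float64(85.8)]
top board 30 [468.1  67.4] [458  67  19   2] [ 0.943 -0.447  0.02 ] 
top board 39 [528.  67.] [509  67  39   1] [ 0.943 -0.627  0.02 ] 
top board 16 [565.9  66.4] [562  66   9   2] [ 0.943 -0.74   0.02 ] 
top board 217 [363.9  68.7] [281  68 174   3] [ 0.943 -0.133  0.02 ] 
top board 16 [93.5 71.4] [89 71 10  2] [0.943 0.696 0.02 ] 
top board 18 [137.5  71. ] [129  71  18   1] [0.943 0.559 0.02 ] 
top board 56 [172.6  70.8] [148  70  44   2] [0.942 0.451 0.02 ] 
top board 31 [253.  70.] [238  70  31   1] [0.942 0.204 0.02 ] 
top board 18 [73.5 72. ] [65 72 18  1] [0.942 0.758 0.02 ] 
top board 940 [ 46.6 159.8] [ 28  91  27 126] [0.666 0.821 0.02 ] [array([687.3, 839.7]), array([387.2,  61.9]), np.float64(7.0)]
top board 78 [588.8 137.6] [586 105   6  65
[... 2697 characters left out ...]
, array([335.9, 195.3]), np.float64(89.9)]
scene board 51 [ 6.8 45.2] [ 0 42 16  8] [ 0.557 -1.634  0.02 ] 
scene board 65 [337.9  53.2] [335  47   7  13] [-0.297 -0.53   0.02 ] Traceback (most recent call last):
  File "<stdin>", line 8, in <module>
  File "h.py", line 25, in rect
    w=np.array([plane(n,u,v,z)[:2] for u,v in c],np.float32)*1000
                ~~~~~^^^^^^^^^
  File "h.py", line 11, in plane
    o,d=ray(n,u,v); return o+d*(z-o[2])/d[2]
        ~~~^^^^^^^
  File "h.py", line 8, in ray
    m,f=cam(n)
        ~~~^^^
  File "h.py", line 4, in cam
    m=eyes.camera_model(n); f=200/np.tan(np.radians(m["fov_y"]/2)); return m,f
ValueError: time passes only in moves, steps and waits
```

```bash
sed -i 's/^def cam(n):/import functools\n@functools.cache\ndef cam(n):/' h.py
python3 - <<'E'
from h import *
ims={n:cv2.imread(f"pics/{n}0.png")[:,:,::-1].copy() for n in("top","scene")}
t=ims["top"]; M=np.zeros((400,640),bool)
for a,c,m,b in blobs(t,(15,50,130),(28,170,255),300):
    if 250<c[0]<430 and 160<c[1]<270: M|=m
(c,sz,a)=rect("top",np.pad(M,0),.02)
pts=np.argwhere(M)[:,::-1]; w=np.array([plane("top",*p,.02)[:2] for p in pts],np.float32)*1000
(c,sz,a)=cv2.minAreaRect(w); print("board",c,sz,a)
yaw=np.radians(a-90); R=np.array([[np.cos(yaw),-np.sin(yaw)],[np.sin(yaw),np.cos(yaw)]]); c=np.array(c)/1000
g=lambda p:R.T@(np.array(p[:2])-c)
print("socket",c+R@[-.065,-.03])
for n,im in ims.items():
    for a_,q,m,b in blobs(im,(0,150,70),(5,255,255),8)+blobs(im,(175,150,70),(180,255,255),8):
        for z in(.135,.021):
            p=plane(n,*q,z)
            if abs(g(p)[0])<.15 and abs(g(p)[1])<.25: print(n,"red",a_,q.round(1),z,p.round(4),g(p).round(4))
    for a_,q,m,b in blobs(im,(6,170,90),(14,255,255),20):
        p=plane(n,*q,.145)
        if abs(g(p)[0])<.15 and abs(g(p)[1])<.25: print(n,"orange",a_,q.round(1),b,p.round(4),g(p).round(4))
# blue
for a_,q,m,b in blobs(t,(105,150,40),(125,255,255),2000): print(rect("top",m,.035))
cv2.imwrite("pics/crop1.png",cv2.resize(t[160:275,255:500],None,fx=3.2,fy=3.2,interpolation=cv2.INTER_CUBIC)[:,:,::-1])
E
```

```text
board (497.347412109375, -50.208831787109375) (404.7728271484375, 242.8616943359375) 84.37260437011719
socket [ 0.42971891 -0.07369043]
top red 75 [347.7 234.7] 0.135 [ 0.4299 -0.0735  0.135 ] [-0.0648 -0.0298]
top red 75 [347.7 234.7] 0.021 [ 0.4386 -0.0785  0.021 ] [-0.0557 -0.0339]
top orange 39 [389.7 208.8] [385 202  15  12] [ 0.498  -0.1859  0.145 ] [ 0.0139 -0.135 ]
scene red 134 [310.3 168.2] 0.135 [ 0.4249 -0.0734  0.135 ] [-0.0698 -0.0302]
scene red 22 [307.9 257. ] 0.135 [0.6645 0.1204 0.135 ] [0.1496 0.1862]
scene red 22 [307.9 257. ] 0.021 [0.5966 0.0632 0.021 ] [0.0877 0.1226]
scene orange 97537 [327.  259.8] [ 19  50 621 350] [0.6484 0.1636 0.145 ] [0.1294 0.2276]
((444.6640319824219, -397.45977783203125), (162.20863342285156, 197.21461486816406), 85.83784484863281)
```

View pics/crop1.png

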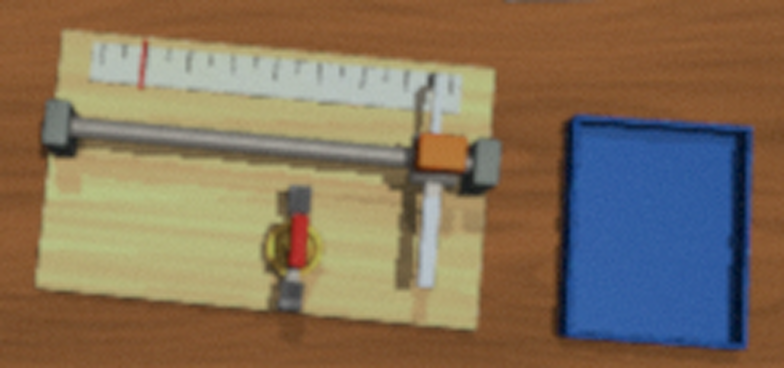

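>>> step_arm(
  plan=[
    [0.1, 0.13, 0, 0, 60],
    [0.56, 0.75, 0, 0, 60],
    [0.56, 0.75, 0, 0, 60],
    [0.56, 0.75, 0, 0, 60],
    [0.56, 0.75, 0, 0, 60],
    [0.56, 0.75, 0, 0, 60],
    [0.56, 0.75, 0, 0, 60],
  ],
)

```text
time_s: 0.73
tcp_pos: [0.3313, 0.3795, 0.227]
eef_rot: [180.0, 0.0, -24.9]
contact_force: [-0.6, 0.4, 0.6]
gripper_width: 0.0601
gripper_force: 0.0
```

>>> step_arm(
  plan=[
    [0.56, 0.75, 0, 0, 60],
    [0.56, 0.75, 0, 0, 60],
    [0.56, 0.75, 0, 0, 60],
    [0.56, 0.75, 0, 0, 60],
    [0.56, 0.75, 0, 0, 60],
    [0.56, 0.75, 0, 0, 60],
    [0.56, 0.75, 0, 0, 60],
  ],
)

```text
time_s: 1.32
tcp_pos: [0.3797, 0.1516, 0.2266]
eef_rot: [180.0, 0.0, -24.9]
contact_force: [-0.4, -0.6, -0.2]
gripper_width: 0.0596
gripper_force: 0.0
```

>>> step_arm(
  plan=[
    [0.56, 0.75, 0, -0.33, 60],
    [0.56, 0.75, 0, -0.33, 60],
    [0.56, 0.75, 0, -0.33, 60],
    [0.56, 0.75, 0, -0.33, 60],
    [0.56, 0.75, 0, -0.33, 60],
    [0.56, 0.75, 0, -0.33, 60],
    [0.56, 0.75, 0, -0.33, 60],
    [0.56, 0.75, 0, -0.33, 60],
    [0.56, 0.75, 0, -0.33, 60],
  ],
)

```text
time_s: 2.07
tcp_pos: [0.4286, -0.0739, 0.2263]
eef_rot: [180.0, 0.0, -5.1]
contact_force: [0.3, 0.4, -0.4]
gripper_width: 0.0598
gripper_force: 0.0
```

Run:
```python
from h import *
s=r.get_state(); im=eyes.capture("wrist"); cv2.imwrite("pics/w1.png",im[:,:,::-1])
print(s["tcp_pos"],s["eef_rot"])
for lo,hi in(((0,150,60),(5,255,255)),((175,150,60),(180,255,255)),((6,190,90),(14,255,255))):
  for a,q,m,b in blobs(im,lo,hi,60):
    p=np.argwhere(m)[:,::-1]
    print(lo,a,q.round(1),b,wplane(*q,s,.152).round(4),cv2.minAreaRect(np.array([wplane(*x,s,.152)[:2]*1000 for x in p],np.float32)))
```

```text
[ 0.42856461 -0.07389893  0.22625443] [ 1.79996228e+02  3.93154386e-02 -5.07099367e+00]
(0, 150, 60) 112 [192.2  52.4] [191  35   4  36] [0.5658 0.0129 0.152 ] ((565.7587890625, 12.667439460754395), (2.689060688018799, 29.164592742919922), 85.8303451538086)
(0, 150, 60) 800 [316.4 211.9] [309 187  16  51] [ 0.4276 -0.0723  0.152 ] ((426.99212646484375, -72.23761749267578), (12.211102485656738, 41.88580322265625), 84.90141296386719)
(6, 190, 90) 246 [448.5 113.3] [435  92  43  39] [ 0.4991 -0.1831  0.152 ] ((500.822021484375, -191.0836944580078), (38.56779098510742, 29.357248306274414), 84.49539184570312)
(6, 190, 90) 93 [316.1 183.2] [309 179  16  10] [ 0.4509 -0.0741  0.152 ] ((450.6354064941406, -74.44442749023438), (11.635054588317871, 7.127618312835693), 84.48284149169922)
```

View pics/w1.png

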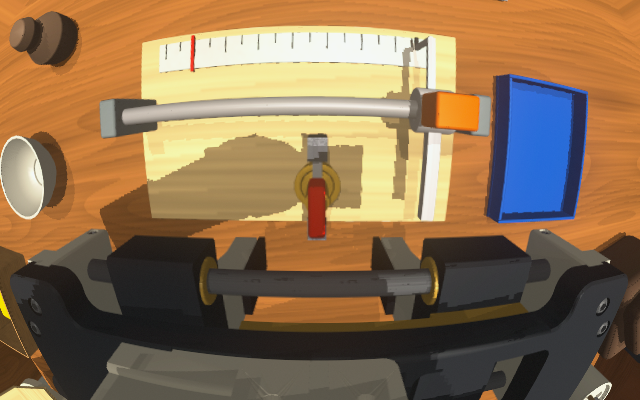

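>>> step_arm(
  plan=[
    [0.004, 0, 0.1, 0, 60],
    [0.004, 0, 0.2, 0, 60],
    [0.004, 0, 0.3, 0, 60],
    [0.004, 0, 0.38, 0, 60],
    [0.004, 0, 0.44, 0, 60],
    [0.004, 0, 0.44, 0, 60],
    [0.004, 0, 0.44, 0, 60],
  ],
)

```text
time_s: 2.7
tcp_pos: [0.4294, -0.0726, 0.1165]
eef_rot: [180.0, 0.1, -4.8]
contact_force: [-0.0, 0.1, 1.7]
gripper_width: 0.06
gripper_force: 0.0
```

>>> step_arm(
  newtons=40,
  plan=[
    [0, 0, 0, 0, 0],
    [0, 0, 0, 0, 0],
    [0, 0, 0, 0, 0],
    [0, 0, 0, 0, 0],
    [0, 0, 0, 0, 0],
    [0, 0, 0, 0, 0],
    [0, 0, 0, 0, 0],
    [0, 0, 0, 0, 0],
    [0, 0, 0, 0, 0],
    [0, 0, 0, 0, 0],
  ],
)

```text
time_s: 3.53
tcp_pos: [0.4297, -0.0738, 0.1167]
eef_rot: [180.0, -0.0, -4.9]
contact_force: [-0.3, 0.4, 3.5]
gripper_width: 0.0197
gripper_force: 40.0
```

Run:
```python
from h import *
s=r.get_state(); print({k:np.round(v,4) for k,v in s.items()})
im=eyes.capture("wrist"); cv2.imwrite("pics/w2.png",cv2.resize(im[120:300,180:460],None,fx=2.8,fy=2.8)[:,:,::-1])
s=r.get_state(); print(s["gripper_width"],s["gripper_force"])
```

```text
{'time_s': np.float64(3.5333), 'joints': array([ 1.63665e+01,  3.96320e+00, -3.70514e+01,  1.07000e-02,
       -4.89752e+01,  6.86865e+01]), 'qd': array([-0.0389, -0.0831, -0.0463,  0.0654,  0.035 , -0.0879]), 'joint_torque': array([ 8.60000e-03, -2.83545e+01,  2.29709e+01,  5.26740e+00,
        2.37500e-01,  7.00000e-03]), 'tcp_pos': array([ 0.4297, -0.0738,  0.1167]), 'eef_rot': array([ 1.799962e+02, -1.230000e-02, -4.940000e+00]), 'contact_force': array([-0.3183,  0.3761,  3.4621]), 'moment': array([-0.0435,  0.1772,  0.0246]), 'gripper_force': np.float64(40.0007), 'gripper_width': np.float64(0.0197)}
0.019525050906607496 40.001935958862305
```

View pics/w2.png

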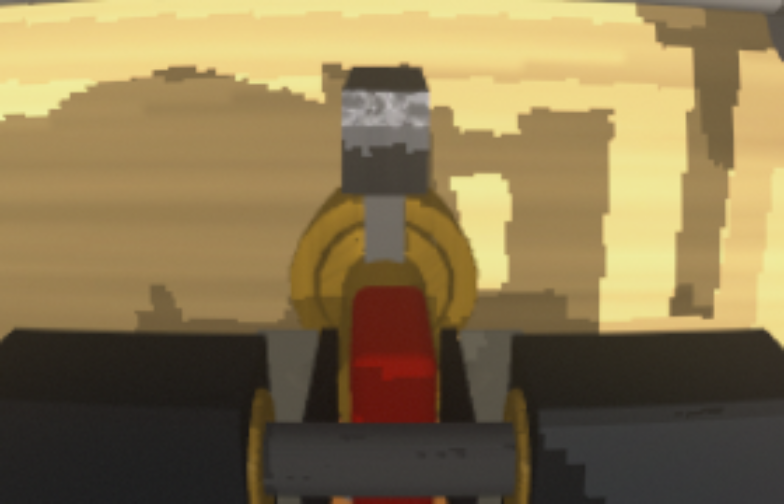

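>>> step_arm(
  plan=[
    [0, 0, 0, 0, 40],
    [0, 0, 0, 0, 40],
    [0, 0, 0, 0, 40],
    [0, 0, -0.036, 0, 40],
    [0, 0, -0.036, 0, 40],
    [0, 0, -0.036, 0, 0],
    [0, 0, -0.036, 0, 0],
    [0, 0, -0.036, 0, 0],
    [0, 0, -0.036, 0, 0],
    [0, 0, -0.036, 0, 0],
    [0, 0, -0.036, 0, 0],
    [0, 0, -0.036, 0, 0],
  ],
)

```text
time_s: 4.58
tcp_pos: [0.4294, -0.0738, 0.1255]
eef_rot: [180.0, 0.0, -4.9]
contact_force: [0.0, -0.3, -0.7]
gripper_width: 0.0138
gripper_force: 40.0
```

>>> step_arm(
  plan=[
    [0, 0, 0, 0, 0],
    [0, 0, 0, 0, 0],
    [0, 0, 0, 0, 0],
    [0, 0, 0, 0, 0],
  ],
)

```text
time_s: 4.92
tcp_pos: [0.4294, -0.0737, 0.1255]
eef_rot: [180.0, 0.0, -4.9]
contact_force: [-0.1, -0.7, -0.9]
gripper_width: 0.014
gripper_force: 40.0
```

>>> step_arm(
  plan=[
    [0, 0, 0, 0.08, 0],
    [0, 0, 0, 0.16, 0],
    [0, 0, 0, 0.25, 0],
    [0, 0, 0, 0.34, 0],
    [0, 0, 0, 0.43, 0],
    [0, 0, 0, 0.52, 0],
    [0, 0, 0, 0.61, 0],
    [0, 0, 0, 0.7, 0],
    [0, 0, 0, 0.79, 0],
    [0, 0, 0, 0.88, 0],
    [0, 0, 0, 0.95, 0],
    [0, 0, 0, 0.95, 0],
  ],
)

```text
time_s: 5.92
tcp_pos: [0.4294, -0.0737, 0.1255]
eef_rot: [180.0, 0.0, -62.1]
contact_force: [-0.8, -0.3, -0.5]
gripper_width: 0.0138
gripper_force: 40.0
```

Run:
```python
from h import *
s=r.get_state(); print({k:np.round(v,4) for k,v in s.items()})
im=eyes.capture("wrist"); cv2.imwrite("pics/w3.png",cv2.resize(im[80:330,140:500],None,fx=2,fy=2)[:,:,::-1])
```

```text
{'time_s': np.float64(5.9167), 'joints': array([ 1.63782e+01,  3.27940e+00, -3.63789e+01, -1.08000e-02,
       -5.03620e+01,  1.14989e+01]), 'qd': array([-5.8000e-03, -1.0900e-02,  1.2400e-02,  7.4900e-02,  1.9020e-01,
        8.0508e+00]), 'joint_torque': array([  0.1013, -29.0744,  24.5657,   5.8355,   0.2169,  -1.4082]), 'tcp_pos': array([ 0.4294, -0.0737,  0.1255]), 'eef_rot': array([ 1.799818e+02,  1.220000e-02, -6.212970e+01]), 'contact_force': array([-0.7649, -0.2968, -0.5462]), 'moment': array([-0.0798,  0.0781, -0.0209]), 'gripper_force': np.float64(39.9775), 'gripper_width': np.float64(0.0138)}
```

View pics/w3.png

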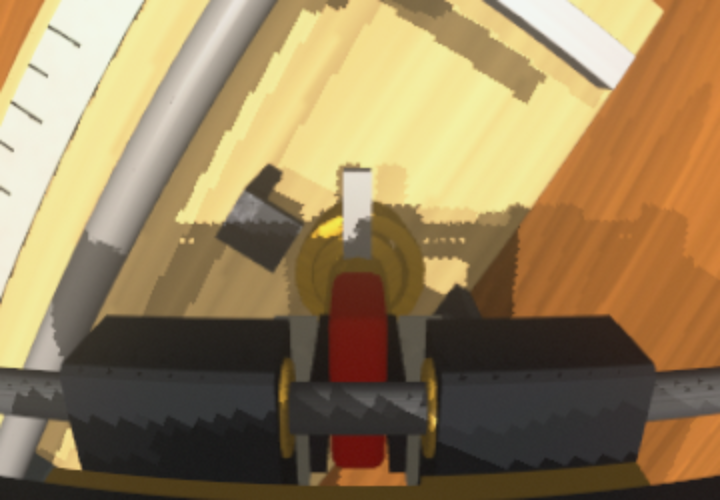

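>>> step_arm(
  plan=[
    [0, 0, -0.03, 0, 0],
    [0, 0, -0.08, 0, 0],
    [0, 0, -0.14, 0, 0],
    [0, 0, -0.2, 0, 0],
    [0, 0, -0.27, 0, 0],
    [0, 0, -0.34, 0, 0],
    [0, 0, -0.41, 0, 0],
    [0, 0, -0.48, 0, 0],
    [0, 0, -0.52, 0, 0],
    [0, 0, -0.52, 0, 0],
    [0, 0, -0.52, 0, 0],
  ],
)

```text
time_s: 6.88
tcp_pos: [0.4294, -0.0735, 0.2555]
eef_rot: [-180.0, 0.0, -61.9]
contact_force: [0.7, 0.2, -2.1]
gripper_width: 0.0138
gripper_force: 40.0
```

>>> step_arm(
  plan=[
    [0.05, 0.025, 0, 0, 0],
    [0.15, 0.07, 0, 0, 0],
    [0.27, 0.13, 0, 0, 0],
    [0.39, 0.185, 0, 0, 0],
    [0.51, 0.24, 0, 0, 0],
    [0.63, 0.3, 0, 0, 0],
    [0.75, 0.355, 0, 0, 0],
    [0.85, 0.4, 0, 0, 0],
    [0.93, 0.44, 0, 0, 0],
    [0.98, 0.47, 0, 0, 0],
    [1.0, 0.48, 0, 0, 0],
    [1.0, 0.48, 0, 0, 0],
  ],
)

```text
time_s: 7.88
tcp_pos: [0.4405, -0.3515, 0.2536]
eef_rot: [179.9, 0.1, -62.0]
contact_force: [0.5, 1.1, -1.5]
gripper_width: 0.014
gripper_force: 40.0
```

>>> step_arm(
  plan=[
    [0.04, 0.02, 0, 0, 0],
    [0.1, 0.04, 0, 0, 0],
    [0.15, 0.065, 0, 0, 0],
    [0.172, 0.076, 0, 0, 0],
    [0.172, 0.076, 0.04, 0, 0],
    [0.172, 0.076, 0.12, 0, 0],
    [0.172, 0.076, 0.22, 0, 0],
    [0.172, 0.076, 0.32, 0, 0],
    [0.172, 0.076, 0.42, 0, 0],
    [0.172, 0.076, 0.5, 0, 0],
    [0.172, 0.076, 0.54, 0, 0],
    [0.172, 0.076, 0.54, 0, 0],
  ],
)

```text
time_s: 8.88
tcp_pos: [0.4431, -0.3963, 0.1177]
eef_rot: [179.9, 0.2, -61.9]
contact_force: [-0.2, 1.1, -1.8]
gripper_width: 0.0137
gripper_force: 40.0
```

>>> step_arm(
  plan=[
    [0, 0, 0.008, 0, 0],
    [0, 0, 0.016, 0, 0],
    [0, 0, 0.022, 0, 0],
    [0, 0, 0.026, 0, 0],
    [0, 0, 0.028, 0, 0],
    [0, 0, 0.028, 0, 0],
  ],
)

```text
time_s: 9.38
tcp_pos: [0.4449, -0.3977, 0.114]
eef_rot: [-180.0, -0.0, -61.9]
contact_force: [-0.1, -0.1, -2.4]
gripper_width: 0.0137
gripper_force: 40.0
```

>>> step_arm(
  plan=[
    [0, 0, 0.002, 0, 0],
    [0, 0, 0.004, 0, 0],
    [0, 0, 0.004, 0, 0],
  ],
)

```text
time_s: 9.63
tcp_pos: [0.4447, -0.3977, 0.1126]
eef_rot: [-180.0, 0.0, -61.9]
contact_force: [-0.3, 0.1, -2.1]
gripper_width: 0.0137
gripper_force: 40.0
```

Foot is about 4 mm above the tray floor; go on gently.

>>> step_arm(
  plan=[
    [0, 0, 0.003, 0, 0],
    [0, 0, 0.006, 0, 0],
    [0, 0, 0.009, 0, 0],
    [0, 0, 0.012, 0, 0],
    [0, 0, 0.012, 0, 0],
  ],
)

```text
time_s: 10.05
tcp_pos: [0.4446, -0.3976, 0.1093]
eef_rot: [180.0, 0.0, -61.9]
contact_force: [0.4, -0.1, -2.2]
gripper_width: 0.0138
gripper_force: 40.0
```

>>> step_arm(
  plan=[
    [0, 0, 0.002, 0, 0],
    [0, 0, 0.004, 0, 0],
    [0, 0, 0.004, 0, 0],
  ],
)

```text
time_s: 10.3
tcp_pos: [0.4448, -0.3977, 0.1086]
eef_rot: [-180.0, -0.0, -61.9]
contact_force: [0.7, -1.0, -1.3]
gripper_width: 0.0136
gripper_force: 40.0
```

>>> step_arm(
  plan=[
    [0, 0, 0.002, 0, 0],
    [0, 0, 0.004, 0, 0],
    [0, 0, 0.004, 0, 0],
  ],
)

```text
time_s: 10.55
tcp_pos: [0.4449, -0.3979, 0.1085]
eef_rot: [-180.0, -0.0, -61.9]
contact_force: [-1.0, 1.6, 5.4]
gripper_width: 0.0141
gripper_force: 40.0
```

>>> step_arm(
  newtons=5,
  plan=[
    [0, 0, 0, 0, 0],
    [0, 0, -0.002, 0, 0],
    [0, 0, -0.002, 0, 16],
    [0, 0, -0.002, 0, 20],
    [0, 0, -0.002, 0, 26],
    [0, 0, -0.002, 0, 34],
    [0, 0, -0.002, 0, 44],
    [0, 0, -0.002, 0, 44],
  ],
)

```text
time_s: 11.22
tcp_pos: [0.4447, -0.3977, 0.1079]
eef_rot: [180.0, 0.0, -61.9]
contact_force: [0.3, -1.0, 0.7]
gripper_width: 0.0403
gripper_force: 0.0
```

>>> step_arm(
  plan=[
    [0, 0, -0.04, 0, 44],
    [0, 0, -0.1, 0, 44],
    [0, 0, -0.2, 0, 44],
    [0, 0, -0.3, 0, 44],
    [0, 0, -0.4, 0, 44],
    [0, 0, -0.46, 0, 44],
    [0, 0, -0.46, 0, 44],
    [0, 0, -0.46, 0, 44],
  ],
)

```text
time_s: 11.88
tcp_pos: [0.4452, -0.3979, 0.2248]
eef_rot: [-179.9, -0.1, -61.9]
contact_force: [0.2, -0.4, -1.1]
gripper_width: 0.0437
gripper_force: 0.0
```

Run:
```python
from h import *
s=r.get_state(); w=eyes.capture("wrist"); sc=eyes.capture("scene"); t=eyes.capture("top")
cv2.imwrite("pics/m4.png",np.hstack([cv2.resize(w[:,60:580],None,fx=.77,fy=.77),cv2.resize(sc[100:300,150:410],(400,308))])[:,:,::-1])
cv2.imwrite("pics/top4.png",t[:,:,::-1])
C=np.array([.49735,-.05021]); y=np.radians(-5.63); R=np.array([[np.cos(y),-np.sin(y)],[np.sin(y),np.cos(y)]]); g=lambda p:(R.T@(p[:2]-C)).round(4)
def rep(n,im,f):
  for k,lo,hi,z in(("red",(0,120,60),(4,255,255),.021),("red2",(174,120,60),(180,255,255),.021),("orange",(5,190,120),(14,255,255),.152)):
    for a,q,m,b in blobs(im,lo,hi,6):
      p=f(q,z)
      if abs(g(p)[0])<.13 and abs(g(p)[1])<.22:
        pts=np.array([f(x,z)[:2]*1000 for x in np.argwhere(m)[:,::-1]],np.float32); rc=cv2.minAreaRect(pts)
        print(n,k,a,q.round(1),b,p.round(4),g(p),"rect",np.round(rc[0],1),g(np.array(rc[0])/1000),np.round(rc[1],1),round(rc[2],1))
rep("wrist",w,lambda q,z:wplane(*q,s,z)); rep("top",t,lambda q,z:plane("top",*q,z)); rep("scene",sc,lambda q,z:plane("scene",*q,z))
```

```text
top orange 44 [389.7 205.9] [387 202   8   9] [ 0.5047 -0.185   0.152 ] [ 0.0205 -0.1334] rect [ 503.3 -186.2] [ 0.0193 -0.1347] [17.5 21.6] 80.1
scene red 24 [307.7 257.3] [302 253  12  10] [0.5976 0.0633 0.021 ] [0.0886 0.1228] rect [598.2  63.1] [0.0892 0.1227] [ 4.8 41.1] 83.6
scene orange 22 [260.  140.3] [253 136  15  10] [ 0.4409 -0.2486  0.152 ] [-0.0367 -0.203 ] rect [ 440.8 -249.2] [-0.0367 -0.2036] [57.5  6.2] 87.3
scene orange 6 [286.7 142.5] [286 140   2   6] [ 0.3989 -0.1835  0.152 ] [-0.0849 -0.1423] rect [ 398.8 -183.3] [-0.085  -0.1422] [22.8  2.1] 33.0
scene orange 7 [309.3 143.3] [308 142   4   4] [ 0.3598 -0.132   0.152 ] [-0.1289 -0.0949] rect [ 360.5 -130.7] [-0.1283 -0.0936] [14.7  6.8] 22.7
scene orange 8 [312.8 150.8] [310 148   6   6] [ 0.379  -0.1032  0.152 ] [-0.1126 -0.0643] rect [ 376.7 -102.5] [-0.1149 -0.0638] [22.6  7.1] 2.3
scene orange 6 [271.2 151.3] [270 150   4   4] [ 0.4563 -0.1903  0.152 ] [-0.0271 -0.1434] rect [ 456.6 -191.4] [-0.0267 -0.1445] [15.2  4.8] 9.8
scene orange 21 [281. 155.] [278 150   7  11] [ 0.4501 -0.1587  0.152 ] [-0.0364 -0.
[... 818 characters left out ...]
.7 161.9] [298 161  10   3] [ 0.4335 -0.0936  0.152 ] [-0.0593 -0.0495] rect [434.  -93.8] [-0.0587 -0.0496] [ 8.3 24.7] 40.3
scene orange 11 [336.1 166.8] [334 163   4   8] [ 0.3902 -0.0115  0.152 ] [-0.1104  0.028 ] rect [389.  -11.2] [-0.1116  0.0282] [30.  7.] 25.6
scene orange 10 [306.9 170.8] [306 167   4   8] [ 0.4537 -0.0613  0.152 ] [-0.0424 -0.0154] rect [452.  -60.7] [-0.0441 -0.0149] [28.2  7.3] 30.9
scene orange 13 [309.5 177.6] [306 176   8   5] [ 0.4697 -0.0386  0.152 ] [-0.0287  0.0088] rect [468.5 -37.9] [-0.0299  0.0094] [ 6.3 24.1] 3.9
scene orange 6 [364.3 213. ] [363 212   4   3] [0.4805 0.1468 0.152 ] [-0.036   0.1944] rect [480.4 146.6] [-0.0361  0.1942] [9.4 5.6] 16.1
```

View pics/m4.png

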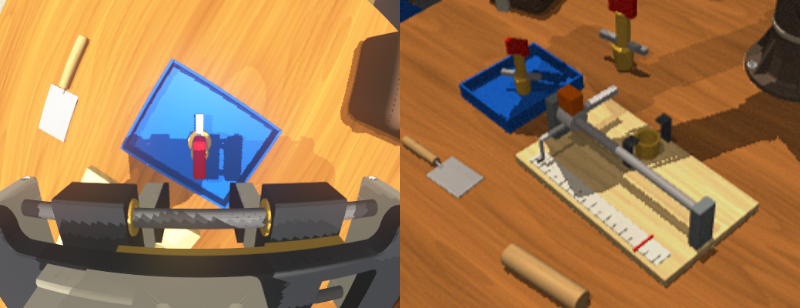

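>>> step_arm(
  plan=[
    [-0.06, -0.06, 0, -0.1, 60],
    [-0.15, -0.15, 0, -0.2, 60],
    [-0.25, -0.24, 0, -0.3, 60],
    [-0.36, -0.34, 0, -0.41, 60],
    [-0.47, -0.45, 0, -0.52, 60],
    [-0.56, -0.54, 0, -0.63, 60],
    [-0.637, -0.607, 0, -0.74, 60],
    [-0.637, -0.607, 0, -0.85, 60],
    [-0.637, -0.607, 0, -0.938, 60],
    [-0.637, -0.607, 0, -0.938, 60],
    [-0.637, -0.607, 0, -0.938, 60],
  ],
)

```text
time_s: 12.95
tcp_pos: [0.5034, -0.1856, 0.2224]
eef_rot: [180.0, 0.1, -5.8]
contact_force: [0.5, -0.5, -0.2]
gripper_width: 0.06
gripper_force: 0.0
```

Run:
```python
from h import *
s=r.get_state(); w=eyes.capture("wrist"); print(s["tcp_pos"],s["eef_rot"])
cv2.imwrite("pics/w5.png",w[:,:,::-1])
C=np.array([.49735,-.05021]); y=np.radians(-5.63); R=np.array([[np.cos(y),-np.sin(y)],[np.sin(y),np.cos(y)]]); g=lambda p:(R.T@(p[:2]-C)).round(4)
for k,lo,hi,z in(("red",(0,120,60),(4,255,255),.021),("red2",(174,120,60),(180,255,255),.021),("orange",(5,190,90),(14,255,255),.152)):
    for a,q,m,b in blobs(w,lo,hi,60):
      f=lambda q:wplane(*q,s,z)
      p=f(q)
      if abs(g(p)[0])<.13 and abs(g(p)[1])<.22:
        pts=np.array([f(x)[:2]*1000 for x in np.argwhere(m)[:,::-1]],np.float32); rc=cv2.minAreaRect(pts)
        print(k,a,q.round(1),b,p.round(4),g(p),"rect",np.round(rc[0],1),g(np.array(rc[0])/1000),np.round(rc[1],1),round(rc[2],1))
```

```text
[ 0.50337601 -0.18559254  0.22235469] [ 1.79995909e+02  8.16352711e-02 -5.81917226e+00]
red 78 [122.3 130.2] [121 114   4  33] [0.5988 0.0671 0.021 ] [0.0894 0.1267] rect [599.   67.1] [0.0897 0.1267] [ 4.5 43.5] 84.9
orange 1693 [327.6 211.3] [303 188  50  43] [ 0.5033 -0.1929  0.152 ] [ 0.0199 -0.1414] rect [ 504.8 -192.9] [ 0.0214 -0.1412] [38.3 34.4] 84.1
```

View pics/w5.png

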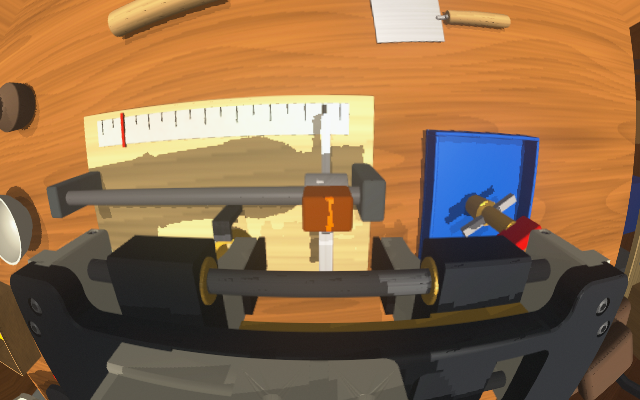

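>>> step_arm(
  plan=[
    [0, 0.029, 0.05, 0, 60],
    [0, 0.029, 0.13, 0, 60],
    [0, 0.029, 0.22, 0, 60],
    [0, 0.029, 0.3, 0, 60],
    [0, 0.029, 0.36, 0, 60],
    [0, 0.029, 0.385, 0, 60],
    [0, 0.029, 0.385, 0, 60],
    [0, 0.029, 0.385, 0, 60],
  ],
)

```text
time_s: 13.67
tcp_pos: [0.5032, -0.1933, 0.1271]
eef_rot: [180.0, 0.0, -5.7]
contact_force: [0.5, 0.4, 0.0]
gripper_width: 0.0598
gripper_force: 0.0
```

>>> step_arm(
  newtons=15,
  plan=[
    [0, 0, 0, 0, 50],
    [0, 0, 0, 0, 45],
    [0, 0, 0, 0, 42],
    [0, 0, 0, 0, 40],
    [0, 0, 0, 0, 36],
    [0, 0, 0, 0, 30],
    [0, 0, 0, 0, 30],
    [0, 0, 0, 0, 30],
  ],
)

```text
time_s: 14.33
tcp_pos: [0.5033, -0.1929, 0.1273]
eef_rot: [-180.0, -0.0, -5.7]
contact_force: [-1.3, 2.2, 5.7]
gripper_width: 0.04
gripper_force: 15.0
```

>>> step_arm(
  plan=[
    [0, -0.02, 0, 0, 30],
    [0, -0.06, 0, 0, 30],
    [0, -0.12, 0, 0, 30],
    [0, -0.18, 0, 0, 30],
    [0, -0.24, 0, 0, 30],
    [0, -0.3, 0, 0, 30],
    [0, -0.36, 0, 0, 30],
    [0, -0.4, 0, 0, 30],
    [0, -0.4, 0, 0, 30],
  ],
)

```text
time_s: 15.08
tcp_pos: [0.5132, -0.0918, 0.1274]
eef_rot: [-180.0, -0.0, -5.6]
contact_force: [-1.5, 3.4, 7.3]
gripper_width: 0.0399
gripper_force: 15.0
```

>>> step_arm(
  plan=[
    [0, -0.02, 0, 0, 30],
    [0, -0.06, 0, 0, 30],
    [0, -0.12, 0, 0, 30],
    [0, -0.18, 0, 0, 30],
    [0, -0.24, 0, 0, 30],
    [0, -0.3, 0, 0, 30],
    [0, -0.36, 0, 0, 30],
    [0, -0.42, 0, 0, 30],
    [0, -0.48, 0, 0, 30],
    [0, -0.52, 0, 0, 30],
    [0, -0.52, 0, 0, 30],
  ],
)

```text
time_s: 16.0
tcp_pos: [0.5259, 0.0377, 0.1274]
eef_rot: [-180.0, -0.0, -5.6]
contact_force: [-2.7, 3.1, 6.7]
gripper_width: 0.0402
gripper_force: 15.0
```

Run:
```python
from h import *
s=r.get_state(); w=eyes.capture("wrist"); t=eyes.capture("top");sc=eyes.capture("scene"); print(s["tcp_pos"],s["eef_rot"],s["contact_force"])
cv2.imwrite("pics/t6.png",t[:,:,::-1]);cv2.imwrite("pics/s6.png",sc[:,:,::-1]);cv2.imwrite("pics/w6.png",w[:,:,::-1])
cv2.imwrite("pics/m6.png",np.hstack([cv2.resize(w[0:200,200:440],(480,400)),cv2.resize(sc[180:300,250:346],(320,400))])[:,:,::-1])
C=np.array([.49735,-.05021]); y=np.radians(-5.63); R=np.array([[np.cos(y),-np.sin(y)],[np.sin(y),np.cos(y)]]); g=lambda p:(R.T@(p[:2]-C)).round(4)
print("tcp",g(s["tcp_pos"]))
for n,im,f in(("wrist",w,lambda q,z:wplane(*q,s,z)),("scene",sc,lambda q,z:plane("scene",*q,z)),("top",t,lambda q,z:plane("top",*q,z)),("top0",cv2.imread("pics/top0.png")[:,:,::-1].copy(),lambda q,z:plane("top",*q,z))):
  h=cv2.cvtColor(im,cv2.COLOR_RGB2HSV); m=(((h[...,0]<6)|(h[...,0]>173))&(h[...,1]>90)&(h[...,2]>50)).astype(np.uint8)
  k,l,st,c=cv2.connectedComponentsWithStats(m)
  for i in range(1,k):
      p=f(c[i],.0215)
      if st[i,4]>8 and .06<g(p)[0]<.12 and abs(g(p)[1])<.2: print(n,st[i],c[i].round(1),p.round(4),g(p))
```

```text
[0.52592652 0.03773052 0.12736054] [-1.79972177e+02 -3.06463659e-02 -5.59299188e+00] [-2.71658007  3.08784216  6.70196292]
tcp [0.0198 0.0903]
wrist [276  95   6  53 255] [279.  120.7] [0.5989 0.0643 0.0215] [0.0898 0.1239]
scene [302 253  12  10  26] [307.7 257.3] [0.5978 0.0636 0.0215] [0.0888 0.1231]
top0 [299 175   2  12  13] [299.2 180.2] [0.5995 0.0623 0.0215] [0.0906 0.122 ]
```

View pics/m6.png

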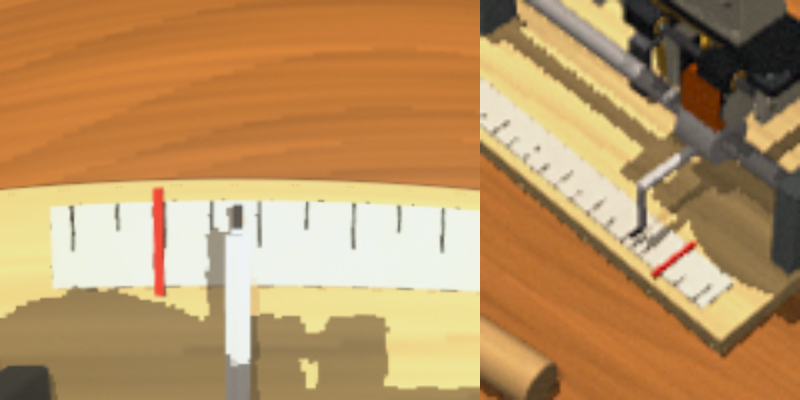

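>>> step_arm(
  plan=[
    [0, -0.02, 0, 0, 30],
    [0, -0.05, 0, 0, 30],
    [0, -0.08, 0, 0, 30],
    [0, -0.11, 0, 0, 30],
    [0, -0.132, 0, 0, 30],
    [0, -0.132, 0, 0, 30],
    [0, -0.132, 0, 0, 30],
  ],
)

```text
time_s: 16.73
tcp_pos: [0.529, 0.0697, 0.1274]
eef_rot: [-180.0, -0.0, -5.6]
contact_force: [-2.0, 3.4, 6.7]
gripper_width: 0.0398
gripper_force: 15.0
```

Run:
```python
from h import *
s=r.get_state(); w=eyes.capture("wrist"); print(s["tcp_pos"],s["eef_rot"],s["contact_force"])
cv2.imwrite("pics/w7.png",cv2.resize(w[60:220,220:420],None,fx=3.5,fy=3.5,interpolation=cv2.INTER_NEAREST)[:,:,::-1])
C=np.array([.49735,-.05021]); y=np.radians(-5.63); R=np.array([[np.cos(y),-np.sin(y)],[np.sin(y),np.cos(y)]]); g=lambda p:(R.T@(p[:2]-C)).round(4)
print("tcp",g(s["tcp_pos"]))
h=cv2.cvtColor(w,cv2.COLOR_RGB2HSV); m=(((h[...,0]<6)|(h[...,0]>173))&(h[...,1]>90)&(h[...,2]>50)).astype(np.uint8)
k,l,st,c=cv2.connectedComponentsWithStats(m)
for i in range(1,k):
  p=wplane(*c[i],s,.0215)
  if st[i,4]>8 and .06<g(p)[0]<.13 and abs(g(p)[1])<.2:
    print(st[i],c[i].round(1),p.round(4),g(p))
    for row in range(st[i,1],st[i,1]+st[i,3],4): 
      x=np.where(l[row]==i)[0]; print(row,x.min(),x.max(),end="; ")
```

```text
[0.52902841 0.06967527 0.12737722] [-1.79957976e+02 -3.64842840e-02 -5.62997042e+00] [-2.0439143   3.36727877  6.74683738]
tcp [0.0198 0.1224]
[315  94   5  20  52] [316.9 100.2] [0.616  0.0624 0.0215] [0.107  0.1237]
94 315 319; 98 316 319; 102 315 319; 106 316 316; 110 316 316;
```

View pics/w7.png

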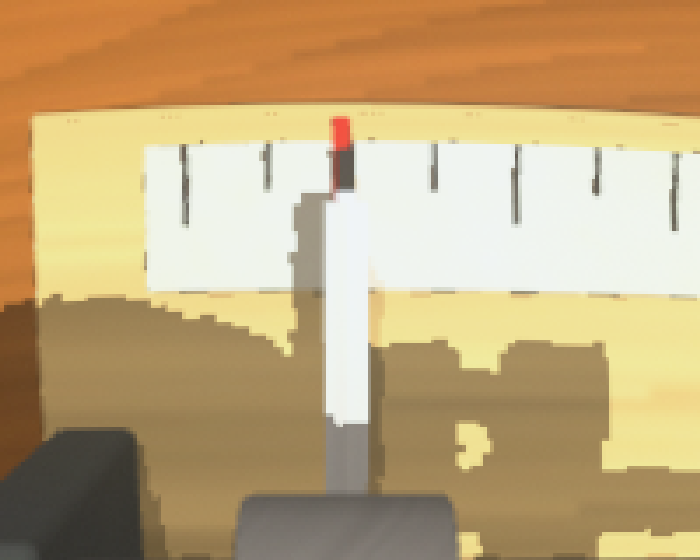

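>>> step_arm(
  plan=[
    [0, -0.002, 0, 0, 30],
    [0, -0.004, 0, 0, 30],
    [0, -0.004, 0, 0, 30],
    [0, -0.004, 0, 0, 30],
  ],
)

```text
time_s: 17.12
tcp_pos: [0.529, 0.0698, 0.1273]
eef_rot: [180.0, -0.0, -5.6]
contact_force: [-2.5, -1.7, 7.3]
gripper_width: 0.0399
gripper_force: 15.0
```

>>> step_arm(
  newtons=4,
  plan=[
    [0, 0, 0, 0, 30],
    [0, 0, 0, 0, 30],
    [0, 0, 0, 0, 42],
    [0, 0, 0, 0, 48],
    [0, 0, 0, 0, 54],
    [0, 0, 0, 0, 60],
    [0, 0, 0, 0, 60],
    [0, 0, 0, 0, 60],
  ],
)

```text
time_s: 17.78
tcp_pos: [0.529, 0.0698, 0.1267]
eef_rot: [180.0, 0.0, -5.7]
contact_force: [0.4, -0.5, -0.3]
gripper_width: 0.0597
gripper_force: 0.0
```

Run:
```python
from h import *
s=r.get_state(); w=eyes.capture("wrist"); print(s["tcp_pos"],s["eef_rot"],s["contact_force"])
cv2.imwrite("pics/w8.png",w[:,:,::-1])
h=cv2.cvtColor(w,cv2.COLOR_RGB2HSV)
R=(((h[...,0]<6)|(h[...,0]>173))&(h[...,1]>90)&(h[...,2]>50))
for row in range(92,116,2):
  x=np.where(R[row,300:340])[0]+300; d=np.where(h[row,300:340,2]<130)[0]+300
  print(row,x[[0,-1]] if len(x) else "",d[[0,-1]] if len(d) else "")
for row in (130,150,170): print(row,np.where((h[row,295:345,1]<25)&(h[row,295:345,2]>200))[0][[0,-1]]+295 if row>140 else "")
```

```text
[0.52895535 0.06976872 0.12665874] [ 1.79991961e+02  1.37547835e-02 -5.65938271e+00] [ 0.35388168 -0.525731   -0.27671258]
92  
94 [315 318] 
96 [315 319] 
98 [316 319] 
100 [315 319] 
102 [315 319] [320 320]
104  [316 320]
106 [315 316] [316 320]
108 [316 316] [316 320]
110  [316 320]
112 [316 316] [316 320]
114  
130 
150 [313 324]
170 [313 324]
```

>>> step_arm(
  newtons=12,
  plan=[
    [0, -0.004, 0, 0, 50],
    [0, -0.004, 0, 0, 44],
    [0, -0.004, 0, 0, 40],
    [0, -0.004, 0, 0, 30],
    [0, -0.004, 0, 0, 30],
    [0, -0.004, 0, 0, 30],
  ],
)

```text
time_s: 18.33
tcp_pos: [0.5291, 0.0706, 0.1268]
eef_rot: [180.0, 0.0, -5.7]
contact_force: [-0.0, -0.9, 0.5]
gripper_width: 0.0402
gripper_force: 12.0
```

```bash
cat > chk.py <<'E'
from h import *
s=r.get_state(); w=eyes.capture("wrist"); print(s["tcp_pos"],s["eef_rot"],s["contact_force"])
cv2.imwrite("pics/w9.png",w[:,:,::-1])
h=cv2.cvtColor(w,cv2.COLOR_RGB2HSV)
R=(((h[...,0]<6)|(h[...,0]>173))&(h[...,1]>90)&(h[...,2]>50))
for row in range(92,116,2):
  x=np.where(R[row,300:340])[0]+300; d=np.where(h[row,300:340,2]<130)[0]+300
  print(row,x[[0,-1]] if len(x) else "",d[[0,-1]] if len(d) else "")
E
python3 chk.py
```

```text
[0.52909058 0.0706346  0.12681352] [ 1.79991066e+02  4.05994366e-03 -5.65778750e+00] [-0.04348648 -0.94836253  0.54669709]
92  
94 [316 319] 
96 [316 319] 
98 [317 320] 
100 [317 320] 
102 [317 319] [320 320]
104  [316 320]
106  [316 320]
108  [316 320]
110  [316 320]
112  [316 321]
114
```

>>> step_arm(
  newtons=4,
  plan=[
    [0, 0, 0, 0, 30],
    [0, 0, 0, 0, 30],
    [0, 0, 0, 0, 43],
    [0, 0, 0, 0, 48],
    [0, 0, 0, 0, 54],
    [0, 0, 0, 0, 60],
    [0, 0, 0, 0, 60],
  ],
)

```text
time_s: 18.97
tcp_pos: [0.5291, 0.0708, 0.1268]
eef_rot: [-180.0, -0.0, -5.7]
contact_force: [0.1, -0.9, -1.1]
gripper_width: 0.0587
gripper_force: 0.0
```

```bash
python3 chk.py
```

```text
[0.52912629 0.0708128  0.12681466] [-1.79995370e+02 -9.42754232e-04 -5.66120525e+00] [ 0.07209124 -0.88549756 -1.14929764]
92  
94 [317 320] 
96 [317 320] 
98 [317 320] 
100 [317 320] 
102 [317 320] 
104  [317 321]
106  [316 321]
108  [316 321]
110  [317 321]
112  [317 321]
114
```

>>> step_arm(
  plan=[
    [0, 0, -0.05, 0, 60],
    [0, 0, -0.15, 0, 60],
    [0, 0, -0.25, 0, 60],
    [0, 0, -0.35, 0, 60],
    [0, 0, -0.42, 0, 60],
    [0, 0, -0.45, 0, 60],
    [0, 0, -0.45, 0, 60],
    [0, 0, -0.45, 0, 60],
  ],
)

```text
time_s: 19.68
tcp_pos: [0.5288, 0.0708, 0.2387]
eef_rot: [-180.0, 0.0, -5.7]
contact_force: [0.7, -0.6, -0.1]
gripper_width: 0.0597
gripper_force: 0.0
```

Run:
```python
from h import *
s=r.get_state(); print(s["tcp_pos"],s["qd"].round(1))
w=eyes.capture("wrist"); sc=eyes.capture("scene")
cv2.imwrite("pics/fin.png",np.hstack([cv2.resize(w[20:220,200:440],(480,400)),cv2.resize(sc[110:310,180:360],(320,356))[:,:] if 0 else cv2.resize(sc[110:310,180:340],(320,400))])[:,:,::-1])
```

```text
[0.52877807 0.07080632 0.23868127] [ 0.   1.  -1.2 -0.3  0.2  0. ]
```

View pics/fin.png

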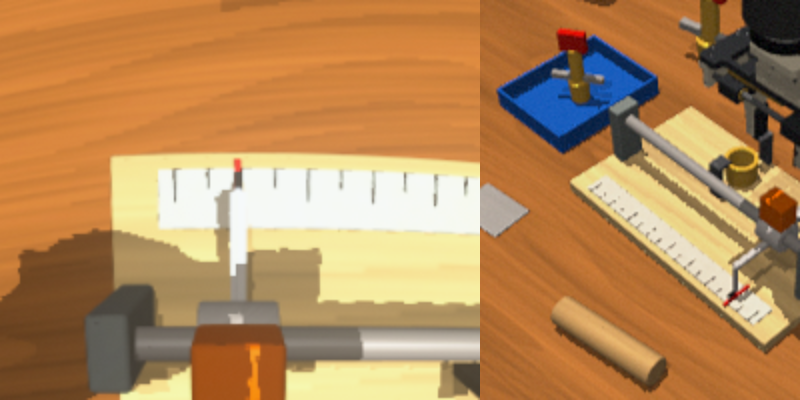

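The pictures show the pointer on the red mark, at (237, 170) in the left crop. The plug stands upright in the tray and the gripper is clear of everything.

```bash
python3 -c "
from plant import r, eyes, workorder
print(workorder.close_job())"
```

```text
the job is handed in; nothing more can be done
None
```

I handed the job in at about 20 s: the plug was twisted about 57°, lifted out and stood upright in the blue tray, then the collar was slid until its pointer lined up with the red mark (within about 1 mm in the last wrist picture) and released.

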